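# Tip the brake pad over and lay it on the inspection rest

### The arm

A 6-joint arm with a two-finger parallel gripper is mounted at the origin on the work surface. World frame = base frame: x ahead of the robot, y to its left, z up, the work surface at z = 0. Lengths are in m, angles in degrees, forces in N, time in s.
With the tool pointing down it reaches from about 0.35 to 0.95 m from the base axis. Payload 17.4 kg.
Tool frame: the origin (TCP) lies midway between the tips of the shut fingers; the grasp point (between the pads) lies behind it (tcp_to_grasp is the z of the grasp point in the tool frame, in m); z points along the fingers, y is the line along which they close (so a half turn about z gives the same grasp; the last joint's range is limited). The gripper opens to 93 mm and grips with 3 to 60 N. Pads are 15 mm wide; open, the fingers measure 128 mm over their backs; the gripper's body (75 mm by 188 mm) begins 65 mm behind the grasp point.
Start: joints at [62.005, 6.646, 82.598, -0, 90.757, -2.166], TCP at [0.294, 0.608, 0.219] pointing down, gripper open.
Joint ranges: [-162.19, 162.19], [-47.58, 125.68], [4.15, 143.07], [-65.23, 245.23], [0.69, 171.88], [-170.13, 170.13]. Speed limits (degrees/s): [108.29, 108.29, 127.2, 180, 180, 180].

### API

Orientations are given as a 3x3 rotation matrix whose columns are the frame's x, y, z axes.
In Python, from station import get_obs, capture, finish_job, tcp_to_grasp gives the robot as it stands. The module is installed in compiled form; this text tells all that it offers.
- The arm moves only by the tool send_rows, never from a script. Its argument "targets" is text: rows parted by semicolons, each of 6 numbers parted by spaces: the shift along the world's x, y, z in mm, then the turn, a rotation vector about the world's x, y, z in degrees. In form: dx dy dz wx wy wz; .... A call has 1 to 8 rows; each row shifts and turns the commanded pose from where the row before left it; what a row does not reach is not made up. A row lasts 1/10 s, in which the tool goes at most 50 mm and 8.59 degrees, less where a joint would pass 70% of its speed; a pose out of reach is approached as far as the arm can. A call with a gripper value outside its range is refused whole. "fingers" is the finger opening in mm, from 0 to 93, set as the call begins (left out, the last holds). The fingers move at their own pace and stop on an object; "force" is the grip in N (left out, the last holds). Time passes only in rows, so rows that do not move let the fingers close. It gives the time, the measured TCP pose, the force, the opening and the grip force at its end, in the units of the state.
- get_obs(): the state, without advancing time (a new reading comes with each control period).
- capture(name): name is "scene" or "side" or "wrist"; returns a dict with "color" (420x560x3 uint8, red, green, blue), "intrinsics" (3x3 intrinsics, pixels), "xyz" and "rotation" of the camera in the world; the wrist camera has in their place "hand_eye" (4x4, takes a point from camera to tool coordinates, whose origin is the TCP and whose axes are the flange's). Camera axes: x right, y up, looking along -z (the intrinsics and any distortion apply to the point x, -y, -z); pixel columns grow to the right and rows downward; lengths in m; the calibration is good to about 2 mm. The wrist camera is an equidistant fisheye: a pixel r from the principal point sees the ray r / f radians off the axis. A picture is of the moment at which its call begins: read the wrist's pose just before it. There is no depth.
- finish_job(): hands the job in; it is judged then, once.
The state is a dict: "time": time; "joint_positions": joint angles; "dq": joint speeds; "joint_efforts": joint torques, N m; "position": TCP position; "tool_rot": TCP orientation; "contact_force": force on the tool from outside, world axes, zero at the start; "wrist_torque": the same for the moment, N m; "opening": finger opening in m; "finger_force": force on a finger pad.
Only numpy, scipy, OpenCV 4.12 (cv2) and the standard library are available. Lean on these libraries where they do the work, as an engineer would, in place of code of your own. Each camera call takes 0.05 s, during which the arm holds its last target. There are 200 camera calls.

### The job

One brake pad has been left standing on its long edge: with a light push tip it over onto its steel back, lining up, and let go of it there before you pick it up (do not lift it while it stands). Then lay it lining up on the sloped inspection rest, in the middle and lengthways up the slope, with its lower end touching the stop bar; the stop is only clamped by friction and must keep its place, so feel for it gently. Leave the pad resting there and do not disturb the other things on the bench.

Things in the scene. Friction and masses are not known exactly. Their poses are not given: they have to be found in the camera images.
- pad: Brake pad standing on its long edge, any yaw: steel plate 6 mm thick, 110 x 56 mm, a 30 mm wide ear on each end (130 mm overall), and a brown-black lining 11 mm thick, 102 x 56 mm, grooved across; 0.33 to 0.5 kg. Origin: middle of the edge it stands on. x: out of the lining (lining face x = +8.5 mm, steel back x = -8.5 mm); y: along its length; z: across its 56 mm width, up while standing.
- pad_back (a point): Centre of the pad's steel back face (28 mm from the long edges, 65 mm from the ears' ends), axes as the pad's. When the pad lies on its back the lining face is 17 mm above it. The pad's weight is near the steel: about 1 N pushed high on the lining face tips it, and it falls onto its back by itself once its top has moved about 12 mm.
- slope: Top of the sloped rest, fixed: a flat plate 230 x 120 mm with a rubber face, rising at 22 degrees from z = 22 mm over the bench at its low end to 108 mm, on a grey base. Origin: middle of the rubber's low edge; x: up the slope; y: across; z: square out of it. The rubber grips: a pad laid on it does not slide by itself. Across it lies the stop, a steel bar, the ledge for the pad (see slope_low).
- slope_low (a point): Point on the middle line of the slope, on its rubber, 30 mm up from the low edge: the lowest place of the stop's up-slope face. The stop (14 mm high and thick, 136 mm wide) is set anywhere from here to 50 mm further up; where is not reported: look or feel. Only friction clamps it: it shifts if pushed along the slope with over about 12 N. Axes as the slope's.
- spare_pad: A second, identical brake pad that lies flat, lining up, near the middle of the bench: not the one to handle. Origin: centre of its underside, x along its length; 130 x 56 x 17 mm. Leave it alone.
- socket: Steel deep socket standing up, 30 mm diameter, 62 mm high, origin at its foot. Leave it alone.
- wrench: Steel wrench lying flat, 200 mm long, origin under its middle. Leave it alone.
- oil_filter: Black oil filter can, 68 mm diameter, 70 mm high, origin at its foot. Leave it alone.
- spray_can: Spray can, 64 mm diameter, 200 mm high, origin at its foot. Leave it alone.
- mug: White mug, 80 mm diameter, 90 mm high, origin at its foot. Leave it alone.
- hammer: Hammer lying flat, 280 mm long, origin under its middle. Leave it alone.
Not all that is in view belongs to the job. What is shaped like the pad but white or yellow is not meant.

How it is judged (in metres and radians):
On the way:
1. the pad lies on its steel back on the bench, lining up, let go (angle between pad's own x axis and vertical below 0.08 rad and height (world z) of pad_back between -0.004 and 0.006 m and contact force between the fingers and pad below 0.1 N), for 0.2 s.
At the end, for the whole second after the job is handed in: The pad lies still and released on the slope, lining up, back flat on the rubber (within 4 degrees and 3 mm), lengthways up the slope within 5.7 degrees, within 25 mm of the slope's middle line, its lower end against the stop (gap under 3.5 mm), and the stop has shifted less than 4 mm (angle between the x axis of pad and the z axis of slope, either way round below 0.07 rad and angle between pad's own x axis and vertical below 0.6 rad and angle between the y axis of pad and the x axis of slope, either way round below 0.1 rad and (y of stop_bar in the frame of pad_back between 0.069 and 0.0755 m or y of stop_bar in the frame of pad_back between -0.0755 and -0.069 m) and x of pad_back in the frame of slope above 0.09 m and y of pad_back in the frame of slope between -0.025 and 0.025 m and z of pad_back in the frame of slope between -0.003 and 0.003 m and distance of stop_bar from where it was at the start of the episode below 0.004 m and contact force between each of the arm, the fingers and pad below 0.1 N and linear speed of pad below 0.01 m/s and angular speed of pad below 0.1 rad/s); the robot touches nothing.
It fails at once if the pad is lifted off the bench before it lies on its back (while it stands on edge or lining down) (angle between pad's own x axis and vertical above 1 rad and height (world z) of pad_back above 0.07 m).
It fails at once if the standing pad is pushed or squeezed hard (over 15 N) (angle between pad's own x axis and vertical above 1.2 rad and contact force between the fingers and pad above 15 N).
It fails at once if the stop is shifted by more than 6 mm (distance of stop_bar from where it was at the start of the episode above 0.006 m).
It fails at once if any other thing on the bench is moved by more than 20 mm (distance of any of spare_pad, socket, wrench, oil_filter, spray_can, mug, hammer from where it was at the start of the episode above 0.02 m).
It also fails if it takes over 72 s, if anything falls off the work surface, if the arm or the gripper's body presses on something with over 40 N, if the wrist force passes 120 N, or if a joint passes its speed limit or range.

## Working session

There is one attempt and no reset: what is moved stays moved. The work goes in short steps, Python scripts to look and compute and a tool call to move; the robot and the scene stay as the last step left them, time stands still between calls to the robot, and variables do not carry over. Pictures are saved under pics/ and viewed, at most 10 in all, crops included, and the job is handed in when it is done.

Besides the shell and the picture viewer there is one more tool, called after ">>>" in YAML: its name, and indented under it one key for each argument. send_rows: Moves the arm, as the interface text tells. Its arguments: {"type":"object","properties":{"targets":{"type":"string"},"fingers":{"type":"number"},"force":{"type":"number"}},"required":["targets"]}

```bash
mkdir -p pics; cat > h.py <<'E'
import numpy as np, cv2
from station import get_obs, capture, tcp_to_grasp
def ray(c,u,v):
    K=np.array(c["intrinsics"]);d=np.array([(u-K[0,2])/K[0,0],-(v-K[1,2])/K[1,1],-1.])
    return np.array(c["xyz"]),np.array(c["rotation"])@d
def onz(c,u,v,z):
    o,d=ray(c,u,v);return o+d*(z-o[2])/d[2]
def px(c,P):
    K=np.array(c["intrinsics"]);q=np.array(c["rotation"]).T@(np.array(P,float)-np.array(c["xyz"]))
    return K[0,0]*q[0]/-q[2]+K[0,2],K[1,2]-K[1,1]*q[1]/-q[2]
def tri(c1,p1,c2,p2):
    A=np.zeros((3,3));b=np.zeros(3)
    for c,p in((c1,p1),(c2,p2)):
        o,d=ray(c,*p);d=d/np.linalg.norm(d);M=np.eye(3)-np.outer(d,d);A+=M;b+=M@o
    return np.linalg.solve(A,b)
E
python3 - <<'E'
from h import *
import pickle
np.set_printoptions(precision=3,suppress=True)
D={}
for n in("scene","side","wrist"):
    c=capture(n);D[n]=c;cv2.imwrite(f"pics/{n}0.png",c["color"][...,::-1])
    print(n,{k:np.array(v) for k,v in c.items() if k!="color"})
pickle.dump(D,open("D0.pkl","wb"))
print(get_obs(),tcp_to_grasp)
E
```

```text
scene {'intrinsics': array([[408.919,   0.   , 278.535],
       [  0.   , 408.919, 212.399],
       [  0.   ,   0.   ,   1.   ]]), 'xyz': array([1.737, 0.294, 0.86 ]), 'rotation': array([[-0.231, -0.538,  0.811],
       [ 0.973, -0.132,  0.189],
       [ 0.006,  0.832,  0.554]])}
side {'intrinsics': array([[410.303,   0.   , 278.099],
       [  0.   , 410.303, 210.489],
       [  0.   ,   0.   ,   1.   ]]), 'xyz': array([ 0.489, -0.778,  0.872]), 'rotation': array([[ 0.998,  0.045, -0.052],
       [-0.069,  0.697, -0.713],
       [ 0.004,  0.715,  0.699]])}
wrist {'intrinsics': array([[325.192,   0.   , 276.704],
       [  0.   , 325.192, 210.711],
       [  0.   ,   0.   ,   1.   ]]), 'hand_eye': array([[-0.   ,  0.955,  0.297,  0.084],
       [ 1.   , -0.   ,  0.   ,  0.   ],
       [ 0.   ,  0.297, -0.955, -0.167],
       [ 0.   ,  0.   ,  0.   ,  1.   ]])}
{'time': 0.15, 'joint_positions': array([62.004,  6.669, 82.627,  0.   , 90.757, -2.167]), 'dq': array([-0.006, -0.079, -0.198, -0.025,  0.076, -0.049]), 'joint_efforts': array([  0.   , -72.176, -62.295,   0.078,   0.023,  -0.   ]), 'position': array([0.294, 0.607, 0.218]), 'tool_rot': array([[-0.9  ,  0.436, -0.   ],
       [ 0.436,  0.9  , -0.001],
       [ 0.   , -0.001, -1.   ]]), 'contact_force': array([-0.136, -0.416,  0.344]), 'wrist_torque': array([-0.022, -0.017,  0.001]), 'finger_force': 0.0, 'opening': 0.09288841562354938} -0.0188
```

View pics/scene0.png

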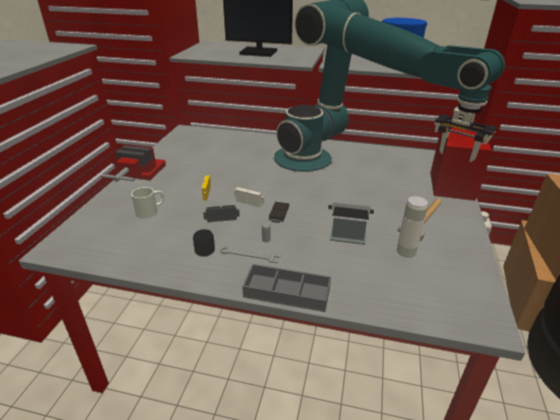

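View pics/side0.png

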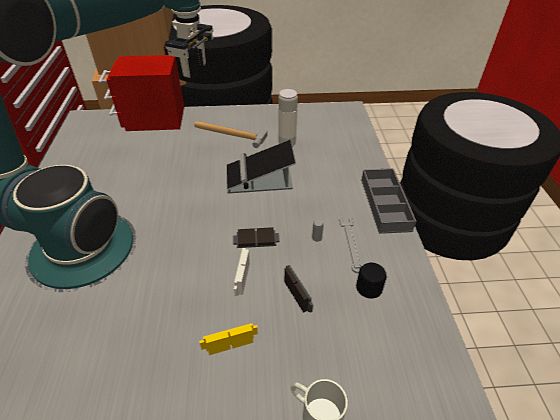

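```bash
python3 - <<'E'
from h import *
a=cv2.imread("pics/scene0.png");b=cv2.imread("pics/side0.png")
def cr(i,u,v,w,h,s): return cv2.resize(i[v:v+h,u:u+w],(w*s,h*s),interpolation=cv2.INTER_CUBIC)
A=np.vstack([np.hstack([cr(a,195,190,65,50,6),cr(b,270,255,65,65,6)[:300]]),np.hstack([cr(a,320,190,65,50,6),cr(b,222,137,78,60,5)[:300]])])
cv2.imwrite("pics/crop0.png",A);print(A.shape)
E
```

```text
(600, 780, 3)
```

View pics/crop0.png

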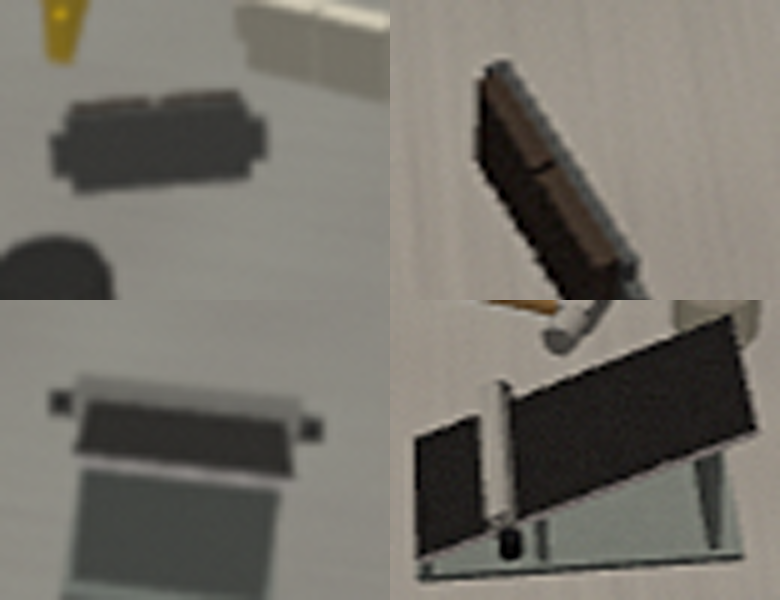

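```bash
python3 - <<'E'
from h import *
import pickle
np.set_printoptions(precision=4,suppress=True)
D=pickle.load(open("D0.pkl","rb"));S=D["side"];C=D["scene"]
sd=lambda u,v:(270+(u-390)/6,255+v/6)
sl=lambda u,v:(222+(u-390)/5,137+(v-300)/5)
sc=lambda u,v:(195+u/6,190+v/6)
sc2=lambda u,v:(320+u/6,190+(v-300)/6)
print("pad steel top ends",onz(S,*sd(492,62),.056),onz(S,*sd(635,262),.056))
print("pad scene top ends",onz(C,*sc(70,105),.056),onz(C,*sc(242,93),.056), "bottom steel",onz(C,*sc(72,192),0),onz(C,*sc(248,178),0))
print("slope low",onz(S,*sl(417,557),.022),onz(S,*sl(415,437),.022))
print("slope high",onz(S,*sl(757,430),.108),onz(S,*sl(735,316),.108))
print("slope high scene",onz(C,*sc2(77,455),.108),onz(C,*sc2(293,477),.108))
for n,uv,z in(("spare",(256,237),.017),("socket",(318,231),.06),("filter",(371,272),.07),("wrench",(352,243),0.005),("white",(241,270),.05),("mug",(327,390),.09),("yellow",(229,335),.05),("spray",(288,95),.2),("hamhead",(261,140),.02)):print(n,onz(S,*uv,z))
E
```

```text
pad steel top ends [ 0.5582 -0.1426  0.056 ] [ 0.6054 -0.2438  0.056 ]
pad scene top ends [ 0.5913 -0.2393  0.056 ] [ 0.5538 -0.1432  0.056 ] bottom steel [ 0.6028 -0.239   0.    ] [ 0.5628 -0.1395  0.    ]
slope low [0.4002 0.1988 0.022 ] [0.3965 0.3209 0.022 ]
slope high [0.612  0.2034 0.108 ] [0.6096 0.3234 0.108 ]
slope high scene [0.6136 0.2154 0.108 ] [0.6069 0.3315 0.108 ]
spare [ 0.4834 -0.0071  0.017 ]
socket [ 0.6511 -0.0351  0.06  ]
filter [ 0.7588 -0.1872  0.07  ]
wrench [ 0.7508 -0.0365  0.005 ]
white [ 0.4429 -0.145   0.05  ]
mug [ 0.6056 -0.4688  0.09  ]
yellow [ 0.416  -0.3206  0.05  ]
spray [0.6088 0.4486 0.2   ]
hamhead [0.5157 0.4583 0.02  ]
```

Candidates for the pad:
- **Standing dark pad:** scene (221,213), side (298,288). This is the one to handle.
- **Dark pad lying flat:** scene (279,211), side (256,237). This is the spare.
- **White and yellow shapes:** scene (249,197) and (206,187). These are decoys.

The crop shows steel facing +x and lining facing -x/-y, so the push goes towards (0.906, 0.423). The slope rises along +x.

>>> send_rows:
  targets: "40 0 27 0 0 0;40 0 27 0 0 -8;40 -10 27 0 0 -8;7 -45 0 0 0 -8;7 -45 0 0 0 -8;7 -45 0 0 0 -8;7 -45 0 0 0 0;7 -45 0 0 0 0"
  fingers: 0

```text
time: 0.95
position: [0.449, 0.3708, 0.2993]
tool_rot: [[-0.409, 0.912, -0.0], [0.912, 0.409, -0.0], [-0.0, -0.0, -1.0]]
contact_force: [1.0, 0.3, 0.3]
opening: 0.0334
finger_force: 0.0
```

>>> send_rows:
  targets: "7 -45 0 0 0 0;7 -45 0 0 0 0;7 -40 0 0 0 0;0 0 0 0 0 0;0 0 0 0 0 0"

```text
time: 1.45
position: [0.4702, 0.2421, 0.2998]
tool_rot: [[-0.408, 0.913, 0.0], [0.913, 0.408, 0.0], [0.0, 0.0, -1.0]]
contact_force: [1.0, 0.9, 0.5]
opening: 0.0004
finger_force: 0.0
```

```bash
cat >> h.py <<'E'
def wcap(f):
    import pickle
    o=get_obs();c=capture("wrist");T=np.eye(4);T[:3,:3]=o["tool_rot"];T[:3,3]=o["position"]
    c["T"]=T@np.array(c["hand_eye"]);pickle.dump(c,open(f+".pkl","wb"));cv2.imwrite(f"pics/{f}.png",c["color"][...,::-1]);return c
def wray(c,u,v):
    K=np.array(c["intrinsics"]);a=np.array([(u-K[0,2])/K[0,0],(v-K[1,2])/K[1,1]]);r=np.hypot(*a)+1e-12
    d=np.array([a[0]/r*np.sin(r),-a[1]/r*np.sin(r),-np.cos(r)]);return c["T"][:3,3],c["T"][:3,:3]@d
def wplane(c,u,v,p0,n):
    o,d=wray(c,u,v);return o+d*(np.dot(np.array(p0)-o,n)/np.dot(d,n))
E
python3 - <<'E'
from h import *
c=wcap("w1");print(c["T"],get_obs()["position"])
E
```

```text
[[ 9.13032817e-01 -3.89581129e-01 -1.20820603e-01  4.36004335e-01]
 [ 4.07885376e-01  8.71496657e-01  2.72255573e-01  3.18945215e-01]
 [-7.70882172e-04 -2.97859230e-01  9.54609493e-01  4.66798261e-01]
 [ 0.00000000e+00  0.00000000e+00  0.00000000e+00  1.00000000e+00]] [0.47006867 0.24283625 0.2995813 ]
```

View pics/w1.png

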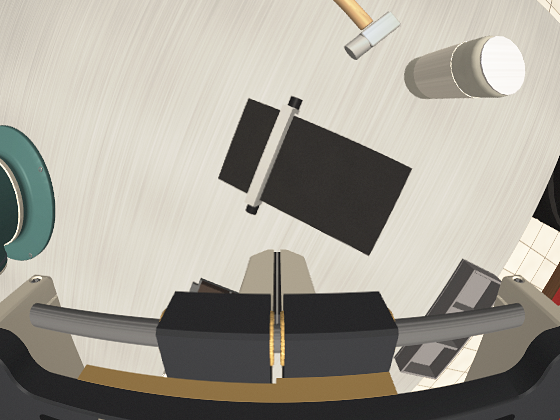

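The picture shows the slope's dark rubber (low corners (249,98) and (219,177), high corners (411,168) and (370,254)) with the bright stop bar across it, (289,105) to (257,205). Next I'll refine the corners and find the bar's edge on the rubber.

```bash
python3 - <<'E'
from h import *
import pickle
np.set_printoptions(precision=4,suppress=True)
c=pickle.load(open("w1.pkl","rb"));g=cv2.cvtColor(c["color"],cv2.COLOR_RGB2GRAY)
p=np.float32([[249,98],[219,177],[411,168],[370,254]])
q=cv2.cornerSubPix(g,p.reshape(-1,1,2).copy(),(4,4),(-1,-1),(3,50,.01)).reshape(-1,2);print(q)
z=np.array([0,0,1.]);P=[wplane(c,*q[i],[0,0,.022 if i<2 else .108],z) for i in range(4)];print(np.array(P))
L=(P[0]+P[1])/2;H=(P[2]+P[3])/2;yaw=np.arctan2(H[1]-L[1],H[0]-L[0]);print("yaw",np.degrees(yaw),np.degrees(np.arctan2(*-(P[0]-P[1])[:2])),"len",np.linalg.norm(H-L),L,H)
t=np.radians(22);X=np.array([np.cos(t)*np.cos(yaw),np.cos(t)*np.sin(yaw),np.sin(t)]);Y=np.array([-np.sin(yaw),np.cos(yaw),0]);N=np.cross(X,Y)
# project: image x of slope points
def wpx(P):
    K=np.array(c["intrinsics"]);v=c["T"][:3,:3].T@(P-c["T"][:3,3]);rr=np.hypot(v[0],v[1]);th=np.arctan2(rr,-v[2])
    return K[0,2]+K[0,0]*th*v[0]/rr,K[1,2]-K[1,1]*th*v[1]/rr
mid=(L+H)/2-X*.115
for y in(-.04,0,.04):
    s=np.arange(.02,.12,.002);pr=[int(cv2.getRectSubPix(g,(1,1),wpx(mid+X*a+Y*y))[0,0]) for a in s];print(y,pr)
E
```

```text
[[248.3755  97.6497]
 [217.5311 177.8386]
 [411.6519 168.3358]
 [368.2862 255.4239]]
[[0.3925 0.322  0.022 ]
 [0.3964 0.2024 0.022 ]
 [0.6057 0.3297 0.108 ]
 [0.6098 0.2099 0.108 ]]
yaw 2.0430648019222724 178.1513489255966 len 0.23013190063741956 [0.3945 0.2622 0.022 ] [0.6078 0.2698 0.108 ]
-0.04 [49, 49, 48, 51, 50, 47, 48, 48, 48, 50, 50, 50, 49, 50, 45, 175, 215, 213, 213, 213, 212, 214, 178, 142, 139, 76, 47, 50, 48, 49, 51, 49, 49, 49, 49, 50, 49, 49, 50, 49, 50, 50, 51, 50, 50, 49, 51, 48, 48, 49]
0 [49, 48, 49, 49, 50, 50, 49, 50, 49, 50, 49, 50, 50, 47, 45, 172, 218, 216, 217, 217, 216, 218, 194, 144, 139, 69, 47, 47, 47, 50, 49, 48, 49, 46, 49, 49, 47, 49, 48, 49, 49, 49, 50, 48, 51, 50, 50, 50, 50, 50]
0.04 [51, 49, 48, 49, 48, 48, 49, 50, 51, 50, 50, 50, 47, 49, 58, 183, 218, 216, 216, 217, 215, 218, 167, 140, 144, 51, 48, 49, 48, 49, 49, 50, 50, 47, 50, 49, 50, 49, 48, 49, 47, 49, 48, 50, 49, 49, 47, 51, 50, 48]
```

>>> send_rows:
  targets: "7 -49 0 0 0 0;7 -49 0 0 0 0;7 -49 0 0 0 0;7 -49 0 0 0 0;7 -49 0 0 0 0;7 -49 0 0 0 0;7 -49 0 0 0 0;5 -49 0 0 0 0"

```text
time: 2.3
position: [0.5247, -0.1503, 0.2994]
tool_rot: [[-0.411, 0.912, -0.0], [0.912, 0.411, 0.0], [0.0, -0.0, -1.0]]
contact_force: [0.3, 1.0, 0.4]
opening: 0.0002
finger_force: 0.0
```

>>> send_rows:
  targets: "0 -49 0 0 0 0;0 -20 -40 0 0 0;0 0 -40 0 0 0;0 0 -40 0 0 0;0 0 -40 0 0 0;0 0 -40 0 0 0;0 0 -32 0 0 0;0 0 -20 0 0 0"

```text
time: 3.1
position: [0.5239, -0.2167, 0.0444]
tool_rot: [[-0.411, 0.912, -0.003], [0.912, 0.411, 0.002], [0.003, -0.002, -1.0]]
contact_force: [0.7, -0.7, -0.1]
opening: 0.0007
finger_force: 0.0
```

```bash
python3 - <<'E'
from h import *
o=get_obs();print(o["position"],o["contact_force"],o["opening"])
a=capture("scene")["color"];b=capture("side")["color"]
A=np.hstack([cv2.resize(a[140:250,170:300],None,fx=3,fy=3),cv2.resize(b[205:315,230:360],None,fx=3,fy=3)])
cv2.imwrite("pics/push0.png",A[...,::-1])
E
```

```text
[ 0.52386082 -0.21665398  0.04439384] [ 0.69459761 -0.69469634 -0.11984353] 0.000677396689137532
```

View pics/push0.png

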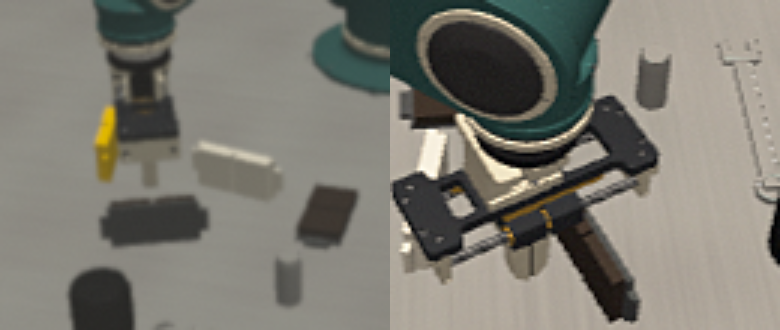

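The left view (scene) shows the shut fingers at (150,172) behind the standing pad (155,220), on its lining side. I'll push gently along the back normal.

>>> send_rows:
  targets: "5 2 0 0 0 0;5 2 0 0 0 0;3 1.5 0 0 0 0;3 1.5 0 0 0 0;2 1 0 0 0 0;2 1 0 0 0 0;2 1 0 0 0 0;2 1 0 0 0 0"

```text
time: 4.0
position: [0.5482, -0.2074, 0.0477]
tool_rot: [[-0.409, 0.912, -0.0], [0.912, 0.409, -0.0], [-0.0, -0.0, -1.0]]
contact_force: [-0.4, -0.7, 0.1]
opening: 0.0005
finger_force: 0.0
```

>>> send_rows:
  targets: "2 1 0 0 0 0;2 1 0 0 0 0;2 1 0 0 0 0;2 1 0 0 0 0;2 1 0 0 0 0"

```text
time: 4.5
position: [0.5583, -0.2024, 0.0477]
tool_rot: [[-0.409, 0.912, 0.0], [0.912, 0.409, -0.0], [-0.0, -0.0, -1.0]]
contact_force: [-0.8, -0.7, 3.3]
opening: -0.0001
finger_force: 1.3
```

>>> send_rows:
  targets: "2 1 0 0 0 0;2 1 0 0 0 0;2 1 0 0 0 0;2 1 0 0 0 0"

```text
time: 4.9
position: [0.567, -0.1987, 0.0489]
tool_rot: [[-0.409, 0.912, 0.002], [0.912, 0.409, -0.001], [-0.002, 0.001, -1.0]]
contact_force: [0.2, -1.0, 5.5]
opening: 0.0006
finger_force: 1.5
```

>>> send_rows:
  targets: "2 1 0 0 0 0;2 1 0 0 0 0;0 0 0 0 0 0;0 0 0 0 0 0"

```text
time: 5.3
position: [0.57, -0.1963, 0.0474]
tool_rot: [[-0.41, 0.912, -0.0], [0.912, 0.41, 0.0], [0.0, -0.0, -1.0]]
contact_force: [-1.1, -1.1, -0.6]
opening: 0.0005
finger_force: 0.0
```

```bash
python3 - <<'E'
from h import *
o=get_obs();print(o["position"],o["contact_force"],o["opening"])
a=capture("scene")["color"];b=wcap("w2")["color"]
A=np.hstack([cv2.resize(a[140:250,170:300],None,fx=3,fy=3),cv2.resize(b[:330,60:450],None,fx=1,fy=1)])
cv2.imwrite("pics/push1.png",A[...,::-1])
E
```

```text
[ 0.56998123 -0.19633688  0.04739082] [-1.05964004 -1.12742437 -0.55276867] 0.000466222424122366
```

View pics/push1.png

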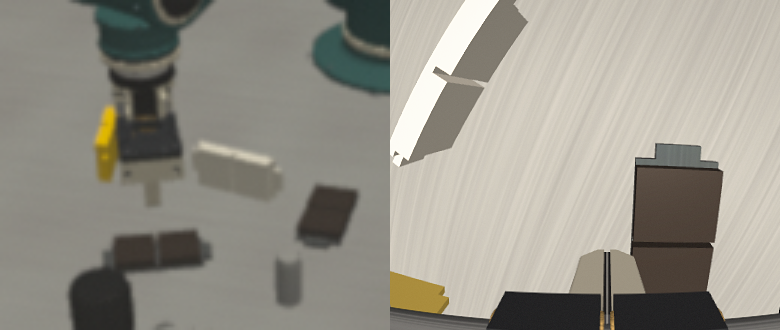

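The pad now lies lining up: scene crop (160,250), brown lining visible in the wrist view (678,220). I'll back off and up for a measuring view.

>>> send_rows:
  targets: "0 0 40 0 0 0;0 0 40 0 0 0;20 -30 40 0 0 0;20 -45 20 0 0 0;10 -25 0 0 0 0;0 0 0 0 0 0;0 0 0 0 0 0"
  fingers: 85

```text
time: 6.1
position: [0.6172, -0.2918, 0.1829]
tool_rot: [[-0.409, 0.913, -0.001], [0.913, 0.409, 0.001], [0.001, -0.001, -1.0]]
contact_force: [-1.3, 1.2, -0.3]
opening: 0.0518
finger_force: 0.0
```

```bash
python3 - <<'E'
from h import *
o=get_obs();print(o["position"],o["opening"],o["contact_force"],o["tool_rot"])
c=wcap("w3")
E
```

```text
[ 0.6172152  -0.29175866  0.18288397] 0.05178216862677576 [-1.28516884  1.20152187 -0.28390763] [[-4.08784802e-01  9.12630284e-01 -9.74657479e-04]
 [ 9.12630230e-01  4.08785510e-01  6.85864261e-04]
 [ 1.02436635e-03 -6.09130993e-04 -9.99999290e-01]]
```

View pics/w3.png

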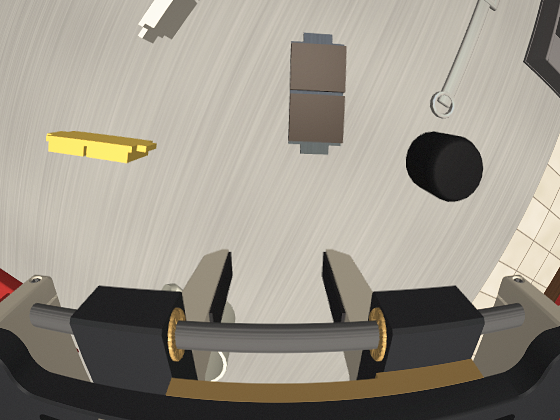

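The pad lies flat with its lining corners at (292,41), (347,45), (343,145) and (289,142).

```bash
python3 - <<'E'
from h import *
import pickle
np.set_printoptions(precision=4,suppress=True)
c=pickle.load(open("w3.pkl","rb"))
g=cv2.cvtColor(c["color"],cv2.COLOR_RGB2GRAY)
p=np.float32([[292,41],[347,45],[343,145],[289,142]])
q=cv2.cornerSubPix(g,p.reshape(-1,1,2).copy(),(3,3),(-1,-1),(3,50,.01)).reshape(-1,2);print(q)
for k in (p,q):
    P=np.array([wplane(c,*x,[0,0,.017],np.array([0,0,1.])) for x in k]);print(P[:,:2],P.mean(0))
    a=(P[0]+P[1]-P[2]-P[3])/2;print(np.linalg.norm(a),"yaw len",np.degrees(np.arctan2(a[1],a[0])),np.linalg.norm(P[0]-P[1]),np.linalg.norm(P[3]-P[2]))
E
```

```text
[[290.7844  40.7245]
 [345.8633  46.0347]
 [342.3586 142.1267]
 [287.7909 143.1289]]
[[ 0.5661 -0.1408]
 [ 0.618  -0.1194]
 [ 0.6585 -0.2166]
 [ 0.6064 -0.2376]] [ 0.6122 -0.1786  0.017 ]
0.10503880679009762 yaw len 112.59615837754647 0.05616434391043337 0.05613798429522008
[[ 0.5649 -0.141 ]
 [ 0.6174 -0.121 ]
 [ 0.6565 -0.2142]
 [ 0.6057 -0.2391]] [ 0.6111 -0.1789  0.017 ]
0.10366021139938603 yaw len 112.68884705682018 0.05625194953888222 0.056578513349793094
```

>>> send_rows:
  targets: "-2 38 0 0 0 -1.5;-2 38 -10 0 0 0;-1 37 -10 0 0 0;0 0 -45 0 0 0;0 0 -45 0 0 0;0 0 -38 0 0 0;0 0 0 0 0 0"
  fingers: 85

```text
time: 6.85
position: [0.6094, -0.1766, 0.0303]
tool_rot: [[-0.386, 0.922, -0.008], [0.922, 0.386, 0.003], [0.005, -0.006, -1.0]]
contact_force: [-0.3, 0.1, -0.2]
opening: 0.0854
finger_force: 0.0
```

```bash
python3 - <<'E'
from h import *
o=get_obs();print(o["position"],o["opening"],o["contact_force"])
E
```

```text
[ 0.60935287 -0.17664254  0.03033349] 0.08542747433316202 [-0.32644389  0.11913691 -0.17508929]
```

>>> send_rows:
  targets: "0 0 0 0 0 0;0 0 0 0 0 0"

```text
time: 7.05
position: [0.6136, -0.1787, 0.0385]
tool_rot: [[-0.386, 0.923, 0.003], [0.923, 0.386, -0.001], [-0.002, 0.002, -1.0]]
contact_force: [0.6, 0.3, -0.0]
opening: 0.0851
finger_force: 0.0
```

>>> send_rows:
  targets: "0 0 -10 0 0 0;0 0 -10 0 0 0;0 0 -6 0 0 0;0 0 -4 0 0 0;0 0 -2 0 0 0;0 0 -1 0 0 0;0 0 0 0 0 0;0 0 0 0 0 0"

```text
time: 7.85
position: [0.6126, -0.1787, 0.0029]
tool_rot: [[-0.385, 0.923, 0.0], [0.923, 0.385, -0.0], [-0.0, 0.0, -1.0]]
contact_force: [0.5, -0.6, 0.1]
opening: 0.0851
finger_force: 0.0
```

>>> send_rows:
  targets: "0 0 0 0 0 0;0 0 0 0 0 0;0 0 0 0 0 0;0 0 0 0 0 0;0 0 0 0 0 0;0 0 0 0 0 0"
  fingers: 45
  force: 30

```text
time: 8.45
position: [0.6124, -0.1787, 0.0026]
tool_rot: [[-0.385, 0.923, -0.0], [0.923, 0.385, -0.0], [-0.0, -0.0, -1.0]]
contact_force: [-1.7, 0.2, 0.5]
opening: 0.0558
finger_force: 30.0
```

>>> send_rows:
  targets: "0 0 15 0 0 0;0 0 35 0 0 0;0 0 45 0 0 0;0 0 45 0 0 0;0 0 40 0 0 0;-10 20 0 0 0 7;-10 45 0 0 0 7;-10 45 0 0 0 7"

```text
time: 9.25
position: [0.5818, -0.0678, 0.1836]
tool_rot: [[-0.693, 0.721, 0.001], [0.721, 0.693, 0.0], [-0.0, 0.0, -1.0]]
contact_force: [1.0, 0.8, -3.9]
opening: 0.0559
finger_force: 30.0
```

>>> send_rows:
  targets: "-10 45 0 0 0 7;-10 45 0 0 0 7;-10 45 0 0 0 7;-10 45 0 0 0 7;-10 45 0 0 0 7;-10 45 0 0 0 7;-10 45 0 0 0 6.4;-3 20 0 0 0 0"

```text
time: 10.05
position: [0.5081, 0.2695, 0.1835]
tool_rot: [[-0.999, -0.043, 0.0], [-0.043, 0.999, 0.001], [-0.0, 0.001, -1.0]]
contact_force: [-0.5, -0.5, -4.5]
opening: 0.0555
finger_force: 30.0
```

>>> send_rows:
  targets: "0 0 0 0.26 -7.33 0;0 0 0 0.26 -7.33 0;0 0 0 0.26 -7.33 0;0 0 0 0 0 0;0 0 0 0 0 0;0 0 0 0 0 0"

```text
time: 10.65
position: [0.5099, 0.2664, 0.1834]
tool_rot: [[-0.927, -0.036, 0.373], [-0.033, 0.999, 0.013], [-0.373, -0.0, -0.928]]
contact_force: [0.5, 0.1, -2.2]
opening: 0.056
finger_force: 30.0
```

```bash
cat >> h.py <<'E'
L=np.array([.3945,.2622,.022]);X=np.array([.9266,.0331,.3746]);Y=np.array([-.0356,.9994,0]);N=np.cross(X,Y)
def st():
    o=get_obs();p=o["position"]-L;R=o["tool_rot"]
    print("t",o["time"],"s,y,h mm",np.round([p@X*1e3,p@Y*1e3,p@N*1e3],1),"F slope",np.round([o["contact_force"]@v for v in(X,Y,N)],2),"open",o["opening"],o["finger_force"])
    T=np.array([-X,Y,-N]).T;e,_=cv2.Rodrigues(T@R.T);print("rot to do",np.round(np.degrees(e.ravel()),2),o["position"])
E
python3 -c "
from h import *
st()
a=capture('side')['color'];b=wcap('w4')['color']
cv2.imwrite('pics/p4.png',np.hstack([cv2.resize(a[60:210,190:330],None,fx=2.8,fy=2.8),b[:420:,90:470]])[...,::-1])"
```

```text
t 10.65 s,y,h mm [1.675e+02 1.000e-01 1.064e+02] F slope [-0.32  0.12 -2.24] open 0.05600909711683316 30.000024139881134
rot to do [ 0.   -0.11  0.  ] [0.50992512 0.26637243 0.18336295]
```

View pics/p4.png

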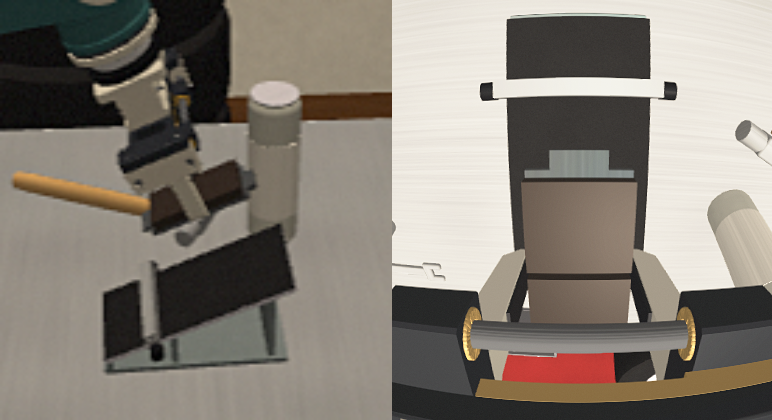

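The pad is held square over the slope. In the wrist view its lower ear is at (578,162) and the stop at (578,89), with the ear centred on the rubber. Lowering to about 5 mm above the rubber, with about 15 mm gap to the stop.

>>> send_rows:
  targets: "5 0 -24 0 0 0;5 0 -24 0 0 0;5 0.3 -24 0 0 0;3 0.3 -14 0 0 0;2 0 -8 0 0 0;0 0 -3.5 0 0 0;0 0 0 0 0 0;0 0 0 0 0 0"

```text
time: 11.55
position: [0.5298, 0.2672, 0.0862]
tool_rot: [[-0.926, -0.036, 0.375], [-0.033, 0.999, 0.014], [-0.376, 0.0, -0.927]]
contact_force: [-0.1, 0.0, -2.6]
opening: 0.056
finger_force: 30.0
```

```bash
python3 -c "
from h import *
st()"
```

```text
t 11.55 s,y,h mm [149.5   0.2   8.8] F slope [-1.11  0.02 -2.38] open 0.056023575575683326 29.999880194664
rot to do [-0.02  0.06 -0.03] [0.52976994 0.2672012  0.08615664]
```

>>> send_rows:
  targets: "0.4 0 -0.9 0 0 0;0.4 0 -0.9 0 0 0;0.4 0 -0.9 0 0 0;0.4 0 -0.9 0 0 0;0 0 0 0 0 0;0 0 0 0 0 0"

```text
time: 12.15
position: [0.5311, 0.267, 0.0815]
tool_rot: [[-0.927, -0.036, 0.374], [-0.034, 0.999, 0.013], [-0.375, -0.0, -0.927]]
contact_force: [-0.1, -0.5, -3.9]
opening: 0.0557
finger_force: 30.0
```

```bash
python3 -c "
from h import *
st()"
```

```text
t 12.15 s,y,h mm [ 1.49e+02 -1.00e-01  4.00e+00] F slope [-1.61 -0.53 -3.52] open 0.05570370100652855 30.000286102294922
rot to do [ 0.02  0.   -0.03] [0.53107744 0.26698552 0.08148481]
```

>>> send_rows:
  targets: "0.2 0 -0.5 0 0 0;0.2 0 -0.5 0 0 0;0 0 0 0 0 0;0 0 0 0 0 0"

```text
time: 12.55
position: [0.5315, 0.267, 0.0805]
tool_rot: [[-0.927, -0.036, 0.374], [-0.034, 0.999, 0.013], [-0.375, -0.0, -0.927]]
contact_force: [1.0, -0.2, -3.5]
opening: 0.0558
finger_force: 30.0
```

```bash
python3 -c "
from h import *
st()"
```

```text
t 12.55 s,y,h mm [ 1.49e+02 -1.00e-01  2.90e+00] F slope [-0.43 -0.24 -3.59] open 0.05580162585478557 29.999913275241852
rot to do [ 0.01  0.   -0.02] [0.53147566 0.26697639 0.08046333]
```

>>> send_rows:
  targets: "-0.3 0 0.8 0 0 0;-2.8 -0.1 -1.1 0 0 0;-2.8 -0.1 -1.1 0 0 0;-2.8 -0.1 -1.1 0 0 0;-0.9 0 -0.4 0 0 0;0 0 0 0 0 0;0 0 0 0 0 0"

```text
time: 13.25
position: [0.5219, 0.2667, 0.0777]
tool_rot: [[-0.926, -0.036, 0.375], [-0.034, 0.999, 0.013], [-0.375, -0.0, -0.927]]
contact_force: [0.1, 0.4, -3.5]
opening: 0.0559
finger_force: 30.0
```

```bash
python3 -c "
from h import *
st()"
```

```text
t 13.25 s,y,h mm [139.1  -0.    3.9] F slope [-1.23  0.36 -3.27] open 0.05592416060076609 29.99995529651642
rot to do [ 0.01  0.01 -0.03] [0.52191553 0.26673829 0.0776886 ]
```

>>> send_rows:
  targets: "-0.9 0 -0.4 0 0 0;-0.5 0 -0.2 0 0 0;0 0 0 0 0 0;0 0 0 0 0 0"

```text
time: 13.65
position: [0.5205, 0.2667, 0.077]
tool_rot: [[-0.927, -0.036, 0.374], [-0.034, 0.999, 0.013], [-0.375, -0.0, -0.927]]
contact_force: [-0.1, -0.1, -2.9]
opening: 0.0553
finger_force: 30.0
```

```bash
python3 -c "
from h import *
st();wcap('w5')"
```

```text
t 13.65 s,y,h mm [137.5  -0.    3.8] F slope [-1.21 -0.13 -2.61] open 0.05526836080211945 30.00020071864128
rot to do [ 0.01  0.01 -0.03] [0.52049093 0.26668381 0.07701612]
```

>>> send_rows:
  targets: "0 0 0 0 0 0;-0.45 0 -0.2 0 0 0;-0.45 0 -0.2 0 0 0;0 0 0 0 0 0;0 0 0 0 0 0"
  force: 12

```text
time: 14.2
position: [0.5196, 0.2667, 0.0766]
tool_rot: [[-0.927, -0.036, 0.374], [-0.034, 0.999, 0.013], [-0.375, -0.0, -0.927]]
contact_force: [0.6, 0.3, -4.3]
opening: 0.0561
finger_force: 12.0
```

```bash
python3 -c "
from h import *
st()"
```

```text
t 14.2 s,y,h mm [136.5   0.    3.8] F slope [-1.06  0.24 -4.16] open 0.05607754844862045 11.99995469301939
rot to do [ 0.01  0.   -0.03] [0.51955699 0.26668733 0.076603  ]
```

>>> send_rows:
  targets: "-0.45 0 -0.2 0 0 0;0 0 0 0 0 0;0 0 0 0 0 0"

```text
time: 14.5
position: [0.5191, 0.2667, 0.0764]
tool_rot: [[-0.927, -0.036, 0.374], [-0.034, 0.999, 0.013], [-0.375, -0.0, -0.927]]
contact_force: [-0.1, 0.4, -3.1]
opening: 0.0556
finger_force: 12.0
```

```bash
python3 -c "
from h import *
st()"
```

```text
t 14.5 s,y,h mm [136.    0.    3.7] F slope [-1.27  0.36 -2.8 ] open 0.055608679619771735 12.000018060207367
rot to do [ 0.01  0.01 -0.03] [0.51913632 0.26668847 0.07640014]
```

>>> send_rows:
  targets: "-0.45 0 -0.2 0 0 0;0 0 0 0 0 0;0 0 0 0 0 0"

```text
time: 14.8
position: [0.5187, 0.2667, 0.0762]
tool_rot: [[-0.927, -0.036, 0.374], [-0.034, 0.999, 0.013], [-0.375, -0.0, -0.927]]
contact_force: [0.4, -0.8, -3.1]
opening: 0.0559
finger_force: 12.0
```

```bash
python3 -c "
from h import *
st()"
```

```text
t 14.8 s,y,h mm [1.355e+02 1.000e-01 3.700e+00] F slope [-0.84 -0.79 -3.03] open 0.055932867866012655 11.999804265797138
rot to do [ 0.01  0.   -0.03] [0.51866734 0.26668423 0.07617549]
```

Still no contact; continuing in half-millimetre steps.

>>> send_rows:
  targets: "-0.45 0 -0.2 0 0 0;0 0 0 0 0 0;0 0 0 0 0 0"

```text
time: 15.1
position: [0.5182, 0.2667, 0.076]
tool_rot: [[-0.927, -0.036, 0.374], [-0.034, 0.999, 0.013], [-0.375, -0.0, -0.927]]
contact_force: [-0.3, 0.4, -3.1]
opening: 0.056
finger_force: 12.0
```

>>> send_rows:
  targets: "-0.45 0 -0.2 0 0 0;0 0 0 0 0 0;0 0 0 0 0 0"

```text
time: 15.4
position: [0.5179, 0.2667, 0.0759]
tool_rot: [[-0.926, -0.036, 0.375], [-0.034, 0.999, 0.013], [-0.375, -0.0, -0.927]]
contact_force: [1.1, -0.2, -2.9]
opening: 0.0562
finger_force: 12.0
```

```bash
python3 -c "
from h import *
st()"
```

```text
t 15.4 s,y,h mm [1.346e+02 1.000e-01 3.700e+00] F slope [-0.1  -0.22 -3.11] open 0.05615790809969114 11.999935582280159
rot to do [ 0.01  0.02 -0.02] [0.51785206 0.26667544 0.07590081]
```

>>> send_rows:
  targets: "-0.45 0 -0.2 0 0 0;0 0 0 0 0 0;0 0 0 0 0 0"

```text
time: 15.7
position: [0.5177, 0.2667, 0.076]
tool_rot: [[-0.926, -0.036, 0.375], [-0.034, 0.999, 0.014], [-0.376, -0.0, -0.927]]
contact_force: [5.4, -0.0, -1.0]
opening: 0.0557
finger_force: 12.0
```

```bash
python3 -c "
from h import *
st()
c=wcap('w6')
cv2.imwrite('pics/w6c.png',cv2.resize(c['color'][60:230,180:380],None,fx=3.5,fy=3.5)[...,::-1])"
```

```text
t 15.7 s,y,h mm [134.6   0.2   3.9] F slope [ 4.61 -0.23 -2.89] open 0.055706878089558334 12.000300139188766
rot to do [ 0.    0.07 -0.03] [0.51772074 0.26674318 0.07604702]
```

View pics/w6c.png

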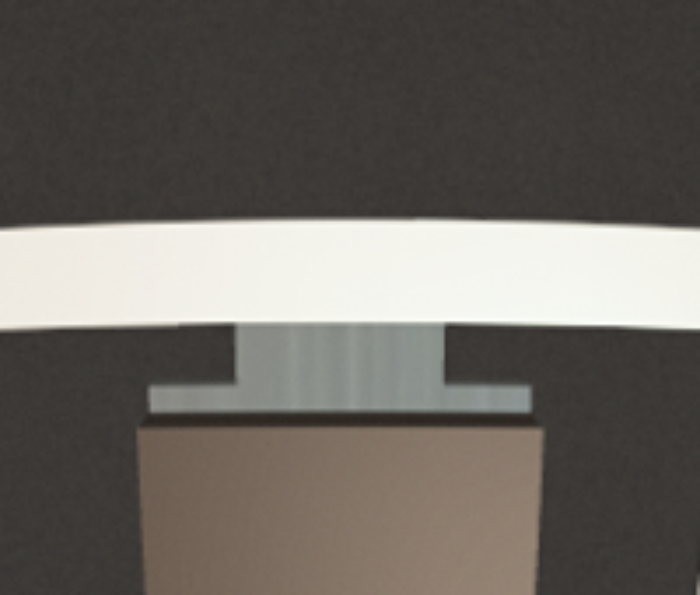

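The ear (340,325) touches the stop, with about 5 N felt. Now I'll ease back 0.3 mm and lower onto the rubber.

>>> send_rows:
  targets: "0.3 0 0.1 0 0 0;0.2 0 -0.5 0 0 0;0.2 0 -0.5 0 0 0;0 0 0 0 0 0;0 0 0 0 0 0"

```text
time: 16.25
position: [0.5182, 0.2668, 0.0749]
tool_rot: [[-0.926, -0.036, 0.375], [-0.034, 0.999, 0.014], [-0.375, -0.0, -0.927]]
contact_force: [4.5, 0.0, 0.6]
opening: 0.0558
finger_force: 12.0
```

```bash
python3 -c "
from h import *
st()"
```

```text
t 16.25 s,y,h mm [134.6   0.2   2.7] F slope [ 4.37 -0.15 -1.08] open 0.055823523251015625 11.999914795160294
rot to do [-0.    0.03 -0.03] [0.51818861 0.26679569 0.07492002]
```

>>> send_rows:
  targets: "0.1 0 -0.3 0 0 0;0 0 0 0 0 0;0 0 0 0 0 0"

```text
time: 16.55
position: [0.5182, 0.2668, 0.0747]
tool_rot: [[-0.926, -0.036, 0.375], [-0.033, 0.999, 0.014], [-0.375, -0.0, -0.927]]
contact_force: [1.8, -0.7, 5.5]
opening: 0.0564
finger_force: 12.0
```

```bash
python3 -c "
from h import *
st()"
```

```text
t 16.55 s,y,h mm [134.5   0.2   2.5] F slope [ 3.73 -0.73  4.41] open 0.05644766070895112 12.00040027499199
rot to do [-0.    0.03 -0.03] [0.51823694 0.26678707 0.07468289]
```

>>> send_rows:
  targets: "0 0 0 0 0 0;0 0 0 0 0 0;0 0 0 0 0 0"
  fingers: 80

```text
time: 16.85
position: [0.5178, 0.2666, 0.0739]
tool_rot: [[-0.927, -0.036, 0.374], [-0.034, 0.999, 0.013], [-0.374, -0.001, -0.928]]
contact_force: [0.0, -0.1, -0.4]
opening: 0.0748
finger_force: 0.0
```

>>> send_rows:
  targets: "-2 0 5 0 0 0;-4 0 10 0 0 0;-8 0 20 0 0 0;-14 0 35 0 0 0;-14 0 35 0 0 0;-10 0 25 0 0 0;0 0 0 0 0 0;0 0 0 0 0 0"

```text
time: 17.65
position: [0.4659, 0.2668, 0.2054]
tool_rot: [[-0.926, -0.036, 0.376], [-0.034, 0.999, 0.014], [-0.376, 0.001, -0.927]]
contact_force: [0.5, 0.2, -0.6]
opening: 0.08
finger_force: 0.0
```

```bash
python3 -c "
from h import *
st()
b=wcap('w7')['color'];a=capture('side')['color']
cv2.imwrite('pics/p7.png',np.hstack([cv2.resize(a[60:210,190:330],None,fx=2.8,fy=2.8),b[:,90:470]])[...,::-1])"
```

```text
t 17.65 s,y,h mm [135.    2.1 143.2] F slope [ 0.24  0.22 -0.79] open 0.08003789327636611 0.0
rot to do [-0.04  0.08 -0.05] [0.46594307 0.26683413 0.20535862]
```

View pics/p7.png

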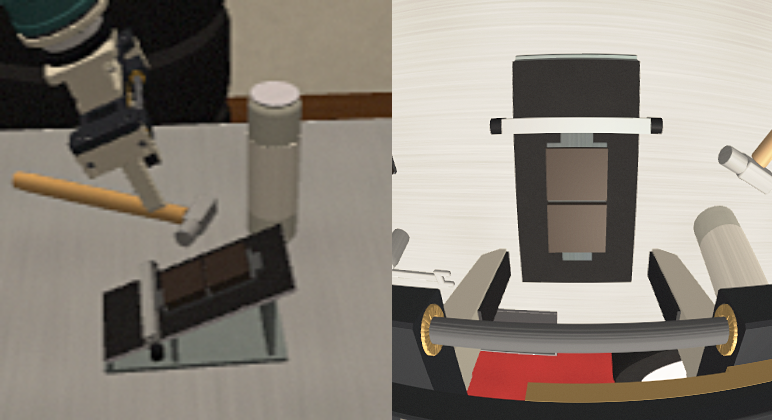

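The pad lies centred and lengthways on the slope, lining up. Its lower ear (577,138) is against the stop (577,126), and the arm is clear.

```bash
python3 -c "
from station import finish_job
print(finish_job())"
```

```text
the job is handed in; nothing more can be done
None
```

The job is handed in: I tipped the pad onto its steel back, picked it up, and left it lining up in the middle of the slope with its lower end against the stop, touched with about 5 N; the judge's result was not shown.

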